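# Hang the large tube disc on the tilted spindle of a tube rotator

### The job

Two tube discs for the tube rotator lie on the bench. Hang the larger one by its centre hole on the rotator's tilted spindle, hub outwards, turn it until the slots under its hub drop over the spindle's drive pin and it sits fully home on the flange, and let go of it. Do not force it, and leave the smaller disc, the beaker and the two buffer pots where they are.

Things in the scene. Friction and masses are not known exactly. Their poses are not given: they have to be found in the camera images.
- disc_large: the larger tube disc, loose, grey plastic, 170 to 340 g, lying flat with its hub up: a round plate 190 mm across, 6 mm thick, with 8 pairs of clip prongs near the rim (73 to 87 mm from the centre, up to 24 mm high) and a square hub in the middle. Origin: centre of the underside; z along the centre hole, towards the hub's top; x and y square to the hub's faces
- hub_top (a point): centre of the top of the larger disc's hub, 40 mm above the origin, axes as the disc's. The hub is 40 x 40 mm square, to be gripped on two parallel faces; a round 15 mm hole runs right through. Under the hub two slots, 11 mm wide and 8 mm deep, cross at right angles in the hole, along the disc's x and y
- disc_small: the smaller tube disc, loose, of the same make with the same hub, but 132 mm across: a bystander. Origin: centre of its underside, z up
- rotator: the tube rotator, fixed: a white housing 210 x 170 mm, 60 mm high, two upright cheeks 133 mm high and between them a grey round motor head 80 mm across, from which the bare spindle leans 40 degrees from vertical towards the rotator's front. Origin: centre of the underside; front towards its own -x, z up
- seat (a point): point on the spindle's axis at its flange's face, 150 mm above the bench; z along the spindle, outwards; x and y do not turn with the spindle. The flange is 56 mm across. A 6 mm steel drive pin, 36 mm tip to tip, lies across the spindle on the flange; its direction is not given. When home, the disc's origin is here and its z along this z; with slots off the pin it stands on it, 6 mm higher
- tip (a point): tip of the 12 mm steel spindle, 50 mm out from the seat, same axes; the last 5 mm taper to 6 mm. The spindle and its pin may stand at any angle about the axis; a geared motor holds it, slipping at about 0.15 N m. The slots pass over the pin within about 8 degrees of a match, which comes four times a turn
- beaker: glass beaker, loose, 70 mm across, 90 mm high, a bystander. Origin: centre of its underside
- pot_a: round white buffer pot with a grey lid, loose, 56 mm across, 56 mm high, a bystander. Origin: centre of its underside
- pot_b: a second buffer pot of the same make, a bystander. Origin: centre of its underside
Things that resemble listed ones, but are neither listed nor needed, are in the scene too. What is shaped like the disc_large but green is not meant.

How it is judged (in metres and radians):
At the end, for the whole second after the job is handed in: the larger disc sits on the spindle, hub outwards, fully home over the drive pin: its underside's centre within 4 mm of the seat point and not more than 2.5 mm above the flange, its axis within 0.06 rad of the spindle's, at rest and released (z of disc_large in the frame of seat below 0.0025 m and distance between disc_large and seat below 0.004 m and angle between the z axis of disc_large and the z axis of seat, either way round below 0.06 rad and linear speed of disc_large below 0.01 m/s and angular speed of disc_large below 0.1 rad/s); the robot touches nothing.
It fails at once if the larger disc is forced against the rotator with more than 80 N (contact force between disc_large and rotator above 80 N).
It fails at once if the smaller disc is moved by more than 25 mm (distance of disc_small from where it was at the start of the episode above 0.025 m).
It fails at once if the beaker is moved by more than 25 mm (distance of beaker from where it was at the start of the episode above 0.025 m).
It fails at once if a buffer pot is moved by more than 25 mm (distance of any of pot_a, pot_b from where it was at the start of the episode above 0.025 m).
It also fails if it takes over 51 s, if anything falls off the work surface, if the arm or the gripper's body presses on something with over 40 N, if the wrist force passes 120 N, or if a joint passes its speed limit or range.

### The arm

A 6-joint arm with a two-finger parallel gripper is mounted at the origin on the work surface. World frame = base frame: x ahead of the robot, y to its left, z up, the work surface at z = 0. Lengths are in mm, angles in degrees, forces in N, time in s.
With the tool pointing down it reaches from about 425 to 950 mm from the base axis. Payload 14.7 kg.
Tool frame: the origin (TCP) lies where the fingers leave the gripper's body, on its centre line; the fingertips stand 73 mm ahead of it and the grasp point (between the pads) lies env.grip_depth ahead of it (env.grip_depth is the distance from the TCP to the grasp point, in mm); z points along the fingers, y is the line along which they close (so a half turn about z gives the same grasp; the last joint's range is limited). The gripper opens to 85 mm and grips with 20 to 120 N. Pads are 22 mm wide; open, the fingers measure 114 mm over their backs; the gripper's body (76 mm by 85 mm) begins 54 mm behind the grasp point. The pads swing forward as they close: fully open they stand 13 mm farther back than shut.
Start: joints at [-68.102, 27.513, 91.461, -0, 61.026, -2.67], TCP at [270.272, -591.14, 303.897] pointing down, gripper open.
Joint ranges: [-157.49, 157.49], [-46.99, 117.5], [13.45, 153.17], [-89.5, 269.5], [5.16, 153.95], [-167.48, 167.48]. Speed limits (degrees/s): [108.29, 108.29, 136.94, 172.46, 172.46, 172.46].

### API

Orientations are given as a 3x3 rotation matrix whose columns are the frame's x, y, z axes.
In Python, from station import env, effector, viewer gives the robot as it stands. The module is installed in compiled form; this text tells all that it offers. Calls block until the motion is done:
- env.movep(position, orientation): joint-space move of the TCP to a pose.
- env.move_l(position, rotation=None, max_speed=150, stop_force=None): straight line of the TCP; rotation=None keeps the orientation; max_speed is the mean speed in mm/s. With stop_force (N) it stops when the force on the tool has changed by that much, and returns True; else False.
- env.set_joints(angles): joint-space move.
- effector.set_gripper(opening, f_grip=None): finger opening in mm; f_grip is the grip in N (None keeps the last); returns when the fingers have stopped.
- env.pause(seconds).
- env.solve_ik(position, orientation): joint angles nearest the present ones, or None.
- viewer.get_image(name): name is "side" or "top"; returns the picture (400x640x3 uint8, red, green, blue); there is no depth.
- viewer.calibration(name): a dict with "mtx" (3x3 intrinsics, pixels), "distortion" ([k1, k2, p1, p2, k3] as OpenCV has them; the pictures are not rectified), "extrinsics" (4x4, takes a point from camera to world coordinates). Camera axes: x right, y up, looking along -z (the intrinsics and any distortion apply to the point x, -y, -z); pixel columns grow to the right and rows downward; lengths in mm; the calibration is good to about 2 mm. A picture is of the moment at which its call begins. calibration takes no time and is no camera call.
A pose or a line that the arm cannot do raises env.PlanningError and nothing moves.
- env.job_done(): hands the job in; it is judged then, once.
Trained networks look in the newest picture that a camera, given by its name, has taken for a name from the list of things; names that differ only in an ending like _2 or _b are one class to them, and where a whole thing is asked for, a point or a joint stands for the part that bears it (a point fixed in the world has none). Each returns a list of dicts, best first, with "conf" (0 to 1); they miss things now and then, are a little off and sometimes report something else, mostly with a low value. They report only what shows in the picture. A call takes as long as a camera call. They do not tell look-alikes from the thing itself.
- viewer.regions_of(camera, name): "mask" (400x640 bool, what is visible of it) and "rect" ([left, top, right, bottom] in pixels, round what is visible of it).
Readings, each from a call of its own:
- env.current_time_s(): time.
- env.current_q(): joint angles.
- env.current_qd(): joint speeds.
- env.current_joint_efforts(): joint torques, N m.
- env.current_tcp_pos(): TCP position.
- env.current_eef_rot(): TCP orientation.
- env.current_contact_force(): force on the tool from outside, world axes, zero at the start.
- env.current_torque(): the same for the moment, N m.
- env.current_opening(): finger opening in mm.
- env.current_gripper_force(): force on a finger pad.
Only numpy, scipy, OpenCV 4.12 (cv2) and the standard library are available. Lean on these libraries where they do the work, as an engineer would, in place of code of your own. Each camera call takes 0.05 s, during which the arm holds its last target. There are 200 camera calls.

## Working session

There is one attempt and no reset: what is moved stays moved. The work goes in short steps, each a Python script; the robot and the scene stay as the last script left them, time stands still between calls to the robot, and variables do not carry over. Pictures are saved under pics/ and viewed, at most 10 in all, crops included, and the job is handed in when it is done.

```bash
mkdir -p pics; ls
python3 - <<'E'
from station import env, effector, viewer
import cv2,numpy as np
print(env.grip_depth, env.current_time_s())
ims=[]
for n in ("side","top"):
    im=viewer.get_image(n); cv2.imwrite(f"pics/{n}0.png",im[:,:,::-1]); c=viewer.calibration(n)
    print(n,np.round(c["mtx"],1).tolist(),c["distortion"],np.round(c["extrinsics"],3).tolist())
    for k in ("disc_large","disc_small","rotator","beaker","pot_a"):
        print(k,[(round(r["conf"],2),[int(v) for v in r["rect"]],int(r["mask"].sum())) for r in viewer.regions_of(n,k)])
print(env.current_time_s())
E
```

```text
pics
53.900000000000006 0.0
side [[501.2, 0.0, 327.7], [0.0, 501.2, 188.7], [0.0, 0.0, 1.0]] [-0.00962823  0.          0.          0.          0.        ] [[0.945, 0.159, -0.286, 73.26], [-0.327, 0.499, -0.803, -1184.629], [0.016, 0.852, 0.523, 816.754], [0.0, 0.0, 0.0, 1.0]]
disc_large [(0.98, [326, 237, 393, 293], 1879), (0.89, [201, 265, 290, 331], 4209), (0.74, [339, 305, 434, 380], 5373)]
disc_small [(0.89, [352, 193, 402, 217], 981), (0.54, [436, 222, 458, 248], 432)]
rotator [(0.96, [343, 119, 402, 180], 2043)]
beaker []
pot_a [(0.73, [351, 117, 378, 148], 499), (0.72, [425, 243, 453, 271], 583), (0.71, [436, 220, 456, 247], 437)]
top [[426.8, 0.0, 315.1], [0.0, 426.8, 202.6], [0.0, 0.0, 1.0]] [0.02190006 0.         0.         0.         0.        ] [[-0.01, 0.99, -0.143, 279.703], [-1.0, -0.01, 0.002, -132.055], [0.001, 0.143, 0.99, 1376.007], [0.0, 0.0, 0.0, 1.0]]
disc_large [(0.95, [412, 185, 472, 244], 2640), (0.78, [335, 173, 396, 218], 1737)]
disc_small [(0.59, [274, 140, 317, 176], 1187), (0.27, [193, 117, 222, 146], 684)]
rotator [(0.85, [173, 94, 251, 180], 3608)]
beaker [(0.75, [253, 205, 274, 232], 437)]
pot_a [(0.73, [356, 120, 371, 140], 268), (0.73, [379, 131, 396, 152], 265)]
0.6
```

View pics/side0.png

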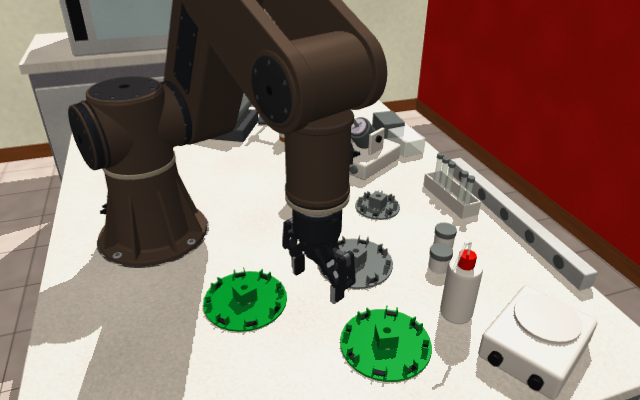

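View pics/top0.png

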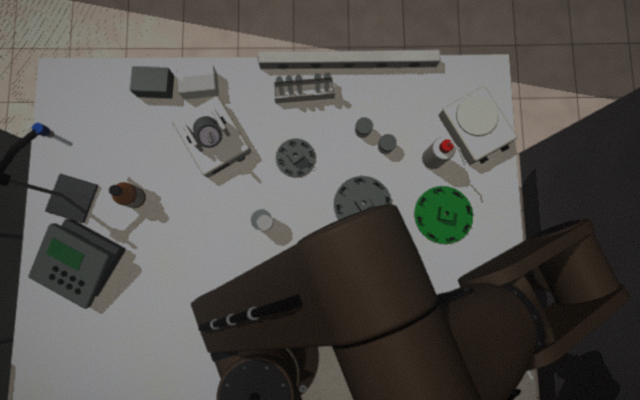

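```bash
cat > h.py <<'E'
from station import env, effector, viewer
import cv2,numpy as np
from scipy.spatial.transform import Rotation as Rn
from scipy.optimize import least_squares
F=np.diag([1.,-1,-1])
def proj(n,P):
    c=viewer.calibration(n);E=np.array(c["extrinsics"]);R=E[:3,:3]@F;t=E[:3,3]
    r=R.T; return cv2.projectPoints(np.atleast_2d(P).astype(float),cv2.Rodrigues(r)[0],-r@t,np.array(c["mtx"]),np.array(c["distortion"]))[0][:,0]
def ray(n,px):
    c=viewer.calibration(n);E=np.array(c["extrinsics"])
    u=cv2.undistortPoints(np.array([[px]],float),np.array(c["mtx"]),np.array(c["distortion"]))[0,0]
    d=E[:3,:3]@F@[u[0],u[1],1];return E[:3,3],d/np.linalg.norm(d)
def plane(n,px,z):
    o,d=ray(n,px);return o+d*(z-o[2])/d[2]
def tri(a,b):
    (o1,d1),(o2,d2)=ray("side",a),ray("top",b)
    s=np.linalg.lstsq(np.c_[d1,-d2],o2-o1,rcond=None)[0]
    p,q=o1+s[0]*d1,o2+s[1]*d2;return (p+q)/2,np.linalg.norm(p-q)
E
python3 - <<'E'
from h import *
q=env.current_q(); q=list(q); q[0]=-125; env.set_joints(q)
for n in ("side","top"):
    im=viewer.get_image(n); cv2.imwrite(f"pics/{n}1.png",im[:,:,::-1])
    for k in ("disc_large","disc_small","rotator","beaker","pot_a"):
        for i,r in enumerate(viewer.regions_of(n,k)):
            m=r["mask"]; yx=np.argwhere(m).mean(0)
            print(n,k,i,round(r["conf"],2),[int(v) for v in r["rect"]],int(m.sum()),im[m].mean(0).astype(int),plane(n,yx[::-1],6).round()[:2])
            if k in("disc_large","rotator"): np.save(f"m_{n}_{k}_{i}.npy",m)
    # crops, 4x
    a=dict(side=[(310,100,440,180),(310,185,410,290)],top=[(165,90,275,190),(320,165,410,255)])[n]
    b=[cv2.resize(im[y0:y1,x0:x1,::-1],(400,round(400*(y1-y0)/(x1-x0))),interpolation=cv2.INTER_CUBIC) for x0,y0,x1,y1 in a]
    h=max(x.shape[0] for x in b)
    cv2.imwrite(f"pics/{n}1c.png",np.hstack([cv2.copyMakeBorder(x,0,h-x.shape[0],0,0,0) for x in b]))
print(env.current_time_s())
E
```

```text
side disc_large 0 0.94 [203, 268, 289, 330] 4075 [ 10 108  34] [ 179. -341.]
side disc_large 1 0.7 [317, 236, 393, 288] 3012 [83 86 83] [ 465. -295.]
side disc_large 2 0.58 [341, 305, 436, 380] 5381 [ 21 120  43] [ 430. -556.]
side disc_small 0 0.66 [315, 236, 394, 287] 3008 [84 87 83] [ 465. -295.]
side disc_small 1 0.62 [353, 192, 399, 218] 964 [68 70 67] [625. -73.]
side disc_small 2 0.34 [349, 116, 376, 148] 606 [78 76 76] [770. 415.]
side rotator 0 0.95 [324, 119, 401, 181] 2861 [116 111 104] [718. 272.]
side beaker 0 0.63 [284, 168, 311, 206] 747 [140 150 144] [433. 102.]
side pot_a 0 0.96 [433, 222, 459, 246] 452 [96 97 91] [ 744. -257.]
side pot_a 1 0.96 [425, 244, 451, 278] 619 [99 98 92] [ 677. -343.]
top disc_large 0 0.83 [414, 181, 473, 243] 2652 [20 63 27] [ 435. -549.]
top disc_large 1 0.64 [336, 175, 393, 234] 2640 [49 52 50] [ 470. -290.]
top disc_small 0 0.78 [275, 138, 314, 179] 1245 [48 50 49] [629. -72.]
top rotator 0 0.96 [172, 98, 251, 178] 3632 [81 80 78] [700. 205.]
top beaker 0 0.81 [252, 211, 273, 231] 381 [84 85 84] [423.  40.]
top pot_a 0 0.62 [380, 133, 395, 152] 291 [51 53 51] [ 672. -374.]
top pot_a 1 0.57 [354, 119, 371, 141] 259 [49 51 49] [ 729. -300.]
3.4167
```

View pics/side1c.png

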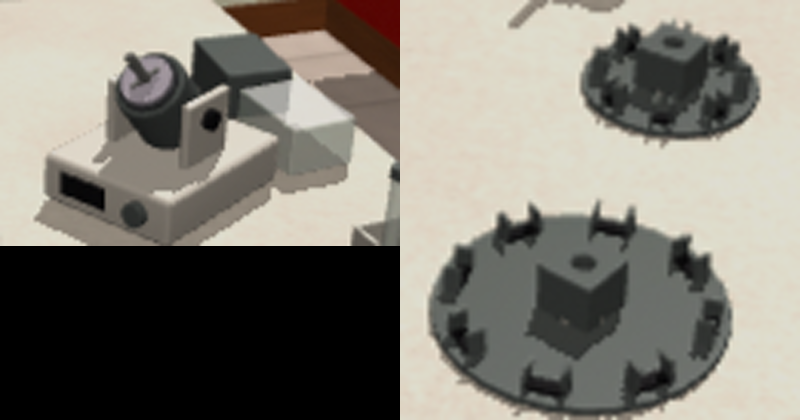

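View pics/top1c.png

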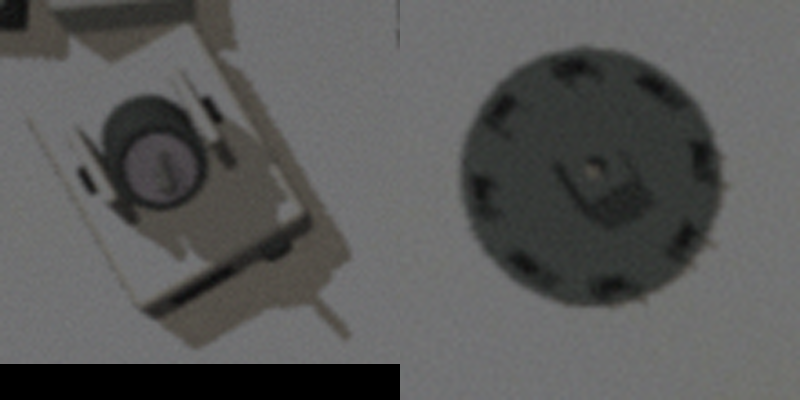

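Run:
```python
from h import *
A={}
for n in ("side","top"):
    A[n]=np.mean([viewer.get_image(n).astype(float) for _ in range(6)],0); np.save(f"a_{n}.npy",A[n])
def crop(n,cx,cy,w=40,h=30,g=1.):
    c=cv2.getRectSubPix(A[n].astype(np.float32),(w,h),(cx,cy))
    c=(c-c.min())/(c.max()-c.min())*255
    return cv2.resize(c[:,:,::-1].astype(np.uint8),(400,300),interpolation=cv2.INTER_CUBIC)
cv2.imwrite("pics/z.png",np.vstack([np.hstack([crop("side",356,255),crop("top",363,205)]),np.hstack([crop("side",357,127),crop("top",209,136)])]))
# housing etc zoom 
def crop2(n,x0,y0,w,h,W): 
    return cv2.resize(np.clip(A[n][y0:y0+h,x0:x0+w,::-1]*(1 if n=="side" else 2),0,255).astype(np.uint8),(W,round(W*h/w)),interpolation=cv2.INTER_CUBIC)
a=crop2("side",320,110,84,74,400);b=crop2("top",168,90,84,90,400);H=max(a.shape[0],b.shape[0])
cv2.imwrite("pics/z2.png",np.hstack([cv2.copyMakeBorder(x,0,H-x.shape[0],0,0,0) for x in(a,b)]))
# disc centre by silhouette of the plate
t=np.linspace(0,2*np.pi,120,endpoint=False);C=np.c_[95*np.cos(t),95*np.sin(t),0*t]
for n,i in (("side",1),("top",1)):
    m=np.load(f"m_{n}_disc_large_{i}.npy").astype(np.uint8)
    g=A[n].mean(2); 
    def cost(p):
        P=np.vstack([C+[p[0],p[1],0],C+[p[0],p[1],6]])
        h=cv2.convexHull(proj(n,P).astype(np.float32)); h=np.round(h*16).astype(np.int32)
        s=np.zeros((400,640),np.uint8);cv2.fillConvexPoly(s,h,1,cv2.LINE_8,4)
        return (s!=m).sum()
    best=min((cost((x,y)),x,y) for x in range(450,490,2) for y in range(-310,-270,2)); print(n,best,m.sum())
```

```text
side (np.int64(165), 470, -284) 3012
top (np.int64(131), 470, -290) 2640
```

View pics/z.png

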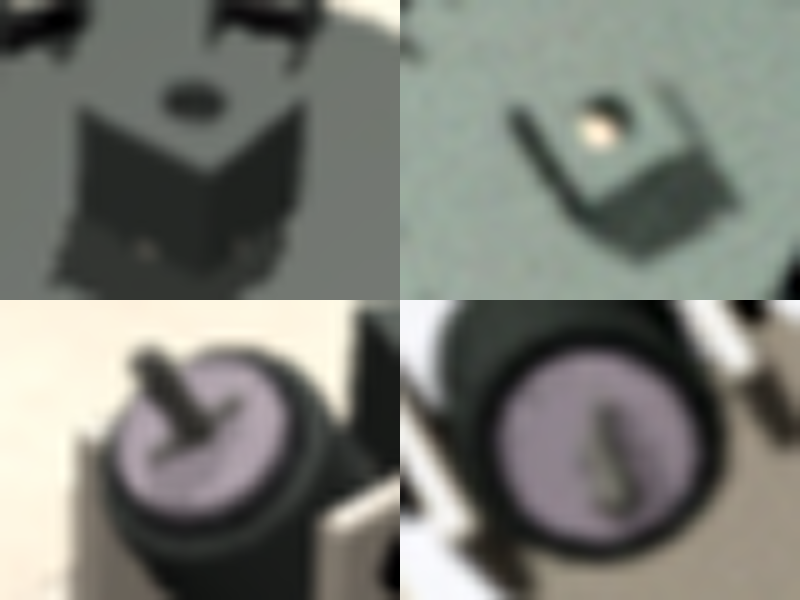

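View pics/z2.png

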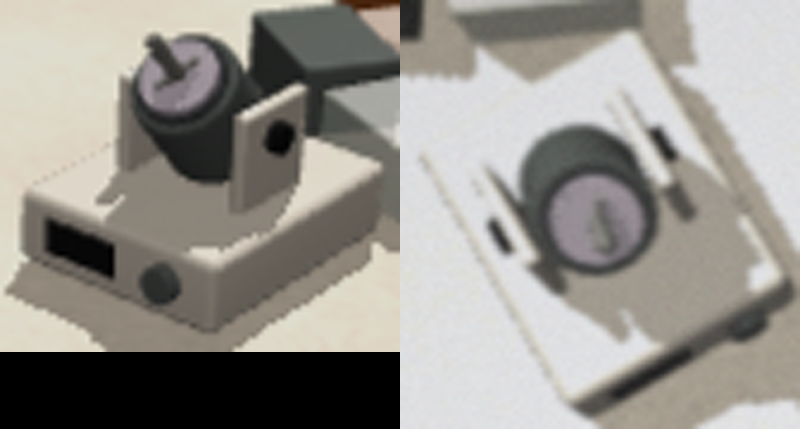

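```bash
cat > fit.py <<'E'
from h import *
pz=lambda o,u,v:(o[0]+(u+.5)/10-.0,o[1]+(v+.5)/10-.0)
S,T=(335.5+.0,239.5),(342.5,189.5)
hs={"L":(78,105),"F":(205,172),"R":(303,97),"H":(197,100)}
ht={"L":(115,108),"F":(192,212),"R":(298,150),"H":(205,120)}
loc={"H":(0,0),"F":(-20,-20),"L":(-20,20),"R":(20,-20)}
print("hole",tri(pz(S,*hs["H"]),pz(T,*ht["H"])))
# which physical corner each label is differs per view: assign to nearest after guess
def res(p,ret=False):
    x,y,z,a=p;c,s=np.cos(a),np.sin(a);out=[]
    cor=np.array([[x+c*u-s*v,y+s*u+c*v,z] for u,v in((20,20),(20,-20),(-20,-20),(-20,20))])
    for n,o,h in(("side",S,hs),("top",T,ht)):
        q=proj(n,cor)
        for k,uv in h.items():
            b=np.array(pz(o,*uv))
            out.append((proj(n,[x,y,z])[0] if k=="H" else q[np.argmin(((q-b)**2).sum(1))])-b)
    return np.ravel(out)
for a0 in (20,35,50,65):
    r=least_squares(res,[470,-288,40,np.radians(a0)]);print(a0,r.cost,r.x[:3].round(1),np.degrees(r.x[3])%90)
print(res(r.x).reshape(-1,2).round(1).tolist())
# rotator
zs=lambda u,v:(320+(u+.5)/4.762-.5,110+(v+.5)/4.762-.5); zt=lambda u,v:(168+(u+.5)/4.762-.5,90+(v+.5)/4.762-.5)
So,To=(336.5,111.5),(188.5,120.5)
obs=[("side",(-105,85,60),zs(27,195)),("side",(-105,-85,60),zs(213,265)),("side",(105,-85,60),zs(380,170)),("side",(-105,-85,0),zs(213,330)),
("top",(-105,85,60),zt(170,400)),("top",(-105,-85,60),zt(385,285)),("top",(105,85,60),zt(22,155)),("top",(105,-85,60),zt(232,35))]
t40=np.radians(40)
def model(p):
    x,y,a,sx,sy,sz,pa=p
    R=Rn.from_euler("z",a).as_matrix();W=lambda l:R@np.array(l,float)+[x,y,0]
    az=R@[-np.sin(t40),0,np.cos(t40)];ay=R@[0,1.,0];ax=np.cross(ay,az);seat=W((sx,sy,sz))
    return W,seat,ax,ay,az
def res2(p):
    W,seat,ax,ay,az=model(p);pa=p[6];d=np.cos(pa)*ax+np.sin(pa)*ay;o=[]
    for n,l,b in obs:o.append((proj(n,W(l))[0]-b)*.7)
    for n,P,b in (("side",seat,pz(So,202,138)),("top",seat,pz(To,199.5,144)),("side",seat+50*az,pz(So,149,58)),("top",seat+50*az,pz(To,217,203)),
      ("side",seat+18*d+3*az,pz(So,238,105)),("side",seat-18*d+3*az,pz(So,152,160))):o.append(proj(n,P)[0]-b)
    return np.ravel(o)
print("flange",tri(pz(So,202,138),pz(To,199.5,144)),"tip",tri(pz(So,149,58),pz(To,217,203)))
fits=[least_squares(res2,[700,200,np.radians(30),0,0,150,b]) for b in(0,1.5,3,4.5)]
r2=min(fits,key=lambda f:f.cost);W,seat,ax,ay,az=model(r2.x)
print([round(f.cost,2) for f in fits],r2.x.round(2),np.degrees(r2.x[2]),"pin",np.degrees(r2.x[6]),"seat",seat.round(1),"az",az.round(3))
print(res2(r2.x).reshape(-1,2).round(1).tolist())
np.savez("fit.npz",disc=r.x,seat=seat,R=np.c_[ax,ay,az],pin=r2.x[6])
E
python3 fit.py
```

```text
hole (array([ 471.85699886, -286.10088418,   39.89224854]), np.float64(5.179251299454476))
20 3.593587700064438 [ 469.5 -286.7   40.7] 29.984489560343217
35 3.5935877000644005 [ 469.5 -286.7   40.7] 29.984489348758935
50 3.593587700064631 [ 469.5 -286.7   40.7] 29.98449164673018
65 3.593587700069844 [ 469.5 -286.7   40.7] 29.98449859108946
[[0.8, -0.2], [0.8, 0.0], [1.0, -0.2], [0.3, -0.1], [0.3, 0.5], [-0.8, 0.9], [-0.6, 0.7], [0.0, 1.5]]
flange (array([659.22287095, 180.18872038, 148.61059626]), np.float64(7.431627856243139)) tip (array([631.63630881, 164.93430255, 185.88912626]), np.float64(4.242111789021598))Traceback (most recent call last):
  File "fit.py", line 39, in <module>
    fits=[least_squares(res2,[700,200,np.radians(30),0,0,150,b]) for b in(0,1.5,3,4.5)]
          ~~~~~~~~~~~~~^^^^^^^^^^^^^^^^^^^^^^^^^^^^^^^^^^^^^^^^^
    return func(*args, **kwargs)
    result = trf(vector_fun.fun, vector_fun.jac, x0, f0, J0, lb, ub, ftol, xtol,
                 gtol, max_nfev, x_scale, loss_function, tr_solver,
                 tr_options.copy(), verbose, callback=callback_wrapped)

[... 923 characters left out ...]
  f = np.atleast_1d(self.fun(x, *self.args, **self.kwargs))
                      ~~~~~~~~^^^^^^^^^^^^^^^^^^^^^^^^^^^^^^
    return np.atleast_1d(self.fun(x))
                         ~~~~~~~~^^^
    return self.f(x, *self.args, **self.kwargs)
           ~~~~~~^^^^^^^^^^^^^^^^^^^^^^^^^^^^^^
  File "fit.py", line 36, in res2
    ("side",seat+18*d+3*az,pz(So,238,105)),("side",seat-18*d+3*az,pz(So,152,160))):o.append(proj(n,P)[0]-b)
                                                                                            ~~~~^^^^^
  File "h.py", line 7, in proj
    c=viewer.calibration(n);E=np.array(c["extrinsics"]);R=E[:3,:3]@F;t=E[:3,3]
ValueError: time passes only in moves, steps and waits
```

```bash
python3 - <<'E'
s=open("h.py").read()
s=s.replace("def proj","CAL={n:viewer.calibration(n) for n in('side','top')}\ndef proj",1).replace("c=viewer.calibration(n)","c=CAL[n]")
open("h.py","w").write(s)
E
python3 fit.py
```

```text
hole (array([ 471.85699886, -286.10088418,   39.89224854]), np.float64(5.179251299454476))
20 3.593587700064438 [ 469.5 -286.7   40.7] 29.984489560343217
35 3.5935877000644005 [ 469.5 -286.7   40.7] 29.984489348758935
50 3.593587700064631 [ 469.5 -286.7   40.7] 29.98449164673018
65 3.593587700069844 [ 469.5 -286.7   40.7] 29.98449859108946
[[0.8, -0.2], [0.8, 0.0], [1.0, -0.2], [0.3, -0.1], [0.3, 0.5], [-0.8, 0.9], [-0.6, 0.7], [0.0, 1.5]]
flange (array([659.22287095, 180.18872038, 148.61059626]), np.float64(7.431627856243139)) tip (array([631.63630881, 164.93430255, 185.88912626]), np.float64(4.242111789021598))
[np.float64(14.56), np.float64(14.56), np.float64(14.56), np.float64(14.56)] [ 6.8951e+02  1.9746e+02  5.4000e-01 -3.5310e+01  2.3100e+00  1.4806e+02
  5.7000e+00] 30.938144903821122 pin 326.79671163120383 seat [658.  181.3 148.1] az [-0.551 -0.33   0.766]
[[-1.2, -1.0], [0.4, 0.3], [1.5, -1.4], [-0.3, 2.3], [-0.4, 2.1], [0.8, -0.3], [-1.4, -0.4], [0.3, -1.3], [0.7, -0.2], [-0.7, 1.7], [0.3, -0.2], [-0.2, 1.1], [1.5, -0.4], [0.6, 0.2]]
```

```bash
cat >> h.py <<'E'
ZT=29+env.grip_depth
try:
    _f=np.load("fit.npz");DISC=_f["disc"];SEAT=_f["seat"].copy();SEAT*=1;RS=_f["R"];PIN=float(_f["pin"])
except FileNotFoundError: pass
def rdown(a): # tool down, tool y at world angle a (deg)
    a=np.radians(a);y=np.array([np.cos(a),np.sin(a),0]);z=np.array([0,0,-1.]);return np.c_[np.cross(y,z),y,z]
def rspin(a): # tool on the spindle axis, tool y at angle a (deg) in seat's x,y
    a=np.radians(a);y=np.cos(a)*RS[:,0]+np.sin(a)*RS[:,1];z=-RS[:,2];return np.c_[np.cross(y,z),y,z]
E
python3 - <<'E'
from h import *
f=lambda q:None if q is None else np.round(q).astype(int).tolist()
a=np.degrees(DISC[3])
for k in range(4): print("pick",k,f(env.solve_ik([DISC[0],DISC[1],ZT],rdown(a+90*k))))
for k in range(4):
    R=rspin(np.degrees(PIN)+90*k)
    for d in (0,80): print("place",k,d,f(env.solve_ik(SEAT+RS[:,2]*(d+ZT),R)))
    print("via",f(env.solve_ik(np.array([560,60,260])+RS[:,2]*ZT,R)))
E
```

```text
pick 0 [-35, 38, 114, 0, 28, -65]
pick 1 [-35, 38, 114, 0, 28, -155]
pick 2 [-35, 38, 114, 0, 28, 115]
pick 3 [-35, 38, 114, 0, 28, 25]
place 0 0 [3, 27, 125, 116, 19, -106]
place 0 80 [0, 17, 128, 93, 19, -85]
via [-16, 8, 130, 70, 30, -73]
place 1 0 [3, 27, 125, 116, 19, 164]
place 1 80 None
via [-16, 8, 130, 70, 30, -163]
place 2 0 [3, 27, 125, 116, 19, 74]
place 2 80 [0, 17, 128, 93, 19, 95]
via [-16, 8, 130, 70, 30, 107]
place 3 0 [3, 27, 125, 116, 19, -16]
place 3 80 [0, 17, 128, 93, 19, 5]
via [-16, 8, 130, 70, 30, 17]
```

Run:
```python
from h import *
a=np.degrees(DISC[3]);x,y=DISC[:2]
env.movep([x,y,ZT+70],rdown(a))
print(env.move_l([x,y,ZT],max_speed=100,stop_force=15))
effector.set_gripper(30,20);print(env.current_opening(),env.current_contact_force())
effector.set_gripper(85)
env.move_l([x,y,ZT+30],max_speed=150)
env.movep([x,y,ZT+30],rdown(a+270))
print(env.move_l([x,y,ZT],max_speed=100,stop_force=15))
effector.set_gripper(30,60);print(env.current_opening(),env.current_gripper_force())
env.move_l([x,y,ZT+180],max_speed=200);print(env.current_opening(),env.current_contact_force())
R=rspin(np.degrees(PIN)+270)
env.movep(np.array([560,60,270])+RS[:,2]*ZT,R);print(env.current_time_s())
env.movep(SEAT+RS[:,2]*(85+ZT),R)
print(env.current_time_s(),env.current_contact_force(),env.current_opening())
A={n:np.mean([viewer.get_image(n).astype(float) for _ in range(4)],0) for n in("side","top")}
for n in A:np.save(f"b_{n}.npy",A[n])
def crop(n,x0,y0,w,h,W,g):return cv2.resize(np.clip(A[n][y0:y0+h,x0:x0+w,::-1]*g,0,255).astype(np.uint8),(W,round(W*h/w)),interpolation=cv2.INTER_CUBIC)
cv2.imwrite("pics/p.png",np.hstack([crop("side",300,80,100,110,400,1),crop("top",170,90,100,110,400,2)]))
```

```text
False
39.53512162981981 [-0.31316298 -0.04841797  6.6426126 ]
False
39.17108103104276 60.83686709403992
39.13477828417192 [-0.30106367  0.29528938 -2.79941993]
14.0583
14.6083 [ 0.26636222  0.75198713 -3.78552756] 38.9481701108539
```

View pics/p.png

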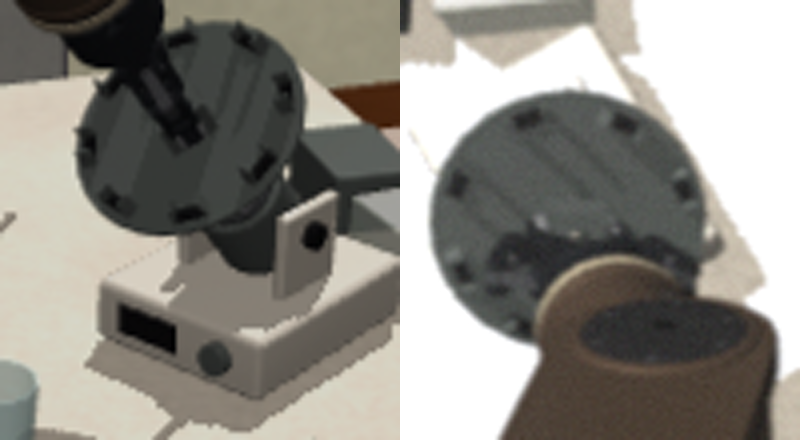

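```bash
cat > bias.py <<'E'
from h import *
from scipy.ndimage import map_coordinates,gaussian_filter
def bias(imgs):
    R=env.current_eef_rot();R=np.array(R);p=np.array(env.current_tcp_pos());O=p+R[:,2]*ZT
    t=np.radians(np.arange(0,360,2));c=95*np.cos(t)[:,None]*R[:,0]+95*np.sin(t)[:,None]*R[:,1]
    B={}
    for n,im in imgs.items():
        g=gaussian_filter(im.mean(2),.6)
        h=cv2.convexHull(np.vstack([proj(n,O+c),proj(n,O+c-6*R[:,2])]).astype(np.float32))[:,0].astype(float)
        ctr=h.mean(0);T=np.roll(h,-1,0)-np.roll(h,1,0);N=np.c_[T[:,1],-T[:,0]];N/=np.linalg.norm(N,axis=1)[:,None]
        N*=np.sign(((h-ctr)*N).sum(1))[:,None]
        s=np.arange(-5,5.01,.1);P=h[:,None]+s[None,:,None]*N[:,None]
        v=map_coordinates(g,[P[...,1],P[...,0]],order=1);d=np.gradient(v,axis=1)*10
        i=d.argmax(1);thr=12 if n=="side" else 8;ok=d.max(1)>thr;off=s[i]
        f=least_squares(lambda b:N[ok]@b[:2]-off[ok],[0,0],loss="soft_l1",f_scale=.3)
        r=N[ok]@f.x-off[ok];B[n]=f.x;print(n,"shift obs-proj",f.x.round(2),"n",ok.sum(),"med|r|",np.median(abs(r)).round(2),np.ptp(np.degrees(np.arctan2(*N[ok].T))).round())
    return B
E
cat > seat2.py <<'E'
from bias import *
import sys
B=bias({n:np.load(f"b_{n}.npy") for n in("side","top")})
src=open("fit.py").read().split("# rotator")[1].split("print(\"flange\"")[0]
pz=lambda o,u,v:(o[0]+(u+.5)/10,o[1]+(v+.5)/10)
exec(src)
pr0=proj
def proj(n,P): return pr0(n,P)+B[n]
a,b=pz(So,202,138)-B["side"],pz(To,199.5,144)-B["top"];print("flange",tri(a,b))
a,b=pz(So,149,58)-B["side"],pz(To,217,203)-B["top"];print("tip",tri(a,b))
r2=min([least_squares(res2,[690,197,.54,-35,0,150,q]) for q in(5.7,4.)],key=lambda f:f.cost)
W,seat,ax,ay,az=model(r2.x);print(r2.cost,np.degrees(r2.x[[2,6]]),r2.x[3:6].round(1),"seat",seat.round(1),"was",SEAT.round(1))
print(res2(r2.x).reshape(-1,2).round(1).tolist())
np.savez("fit2.npz",disc=DISC,seat=seat,R=np.c_[ax,ay,az],pin=r2.x[6])
E
python3 seat2.py
```

```text
side shift obs-proj [-0.82  0.76] n 151 med|r| 0.42 358.0
top shift obs-proj [ 0.96 -0.08] n 148 med|r| 0.26 358.0
flange (array([660.68233355, 182.25871513, 149.75624838]), np.float64(3.3646452752088902))
tip (array([633.03749747, 166.91646188, 187.07325319]), np.float64(0.30228858097261163))
12.127429373112268 [ 31.1746337  326.63424199] [-35.7   1.5 149.4] seat [659.9 183.1 149.4] was [658.  181.3 148.1]
[[-1.6, -0.7], [0.1, 0.5], [1.0, -1.2], [-0.6, 2.5], [-0.2, 1.7], [0.9, -0.8], [-1.3, -0.7], [0.2, -1.8], [0.2, -0.1], [-0.4, 0.9], [-0.1, -0.1], [0.1, 0.2], [1.0, -0.3], [0.1, 0.3]]
```

```bash
python3 - <<'E'
import re
s=open("h.py").read()
s+='''
yw=np.radians(30.5);_s,_c=np.sin(np.radians(40)),np.cos(np.radians(40))
az=np.array([-_s*np.cos(yw),-_s*np.sin(yw),_c]);ay=np.array([-np.sin(yw),np.cos(yw),0]);RS=np.c_[np.cross(ay,az),ay,az]
SEAT=np.array([660.6,183.1,150.]);PIN=np.radians(-33.4)
RT=rspin(np.degrees(PIN)+270)
def at(d,u=0,v=0): return SEAT+RS@[u,v,d+ZT]
def st(): # tool position in seat frame, force in seat frame
    p=RS.T@(np.array(env.current_tcp_pos())-SEAT)-[0,0,ZT];print("pos",p.round(2),"F",(RS.T@np.array(env.current_contact_force())).round(1),"M",(RS.T@np.array(env.current_torque())).round(2),"t",round(env.current_time_s(),2));return p
'''
open("h.py","w").write(s)
E
python3 - <<'E'
from h import *
env.move_l(at(60),RT,max_speed=100);st()
print(env.move_l(at(35),max_speed=40,stop_force=6));st()
E
```

```text
pos [-0.27  0.13 60.06] F [-1.3 -0.7 -1.7] M [ 0.03  0.61 -0.05] t 15.42
True
pos [-0.84  0.1  48.88] F [-2.1  0.3 -1.5] M [ 0.03  0.69 -0.04] t 15.81
```

Run:
```python
from h import *
for d in (42,34,26):
    r=env.move_l(at(d),max_speed=30,stop_force=10);print(r);st()
    if r:break
```

```text
True
pos [-1.58e+00  2.00e-02  4.27e+01] F [-2.7 -3.  -1.7] M [-0.45  0.65 -0.08] t 16.08
```

Run:
```python
from h import *
env.pause(.2);p=st()
env.move_l(at(p[2],p[0],p[1]-1),max_speed=20);env.pause(.1);st()
r=env.move_l(at(36,p[0],p[1]-1),max_speed=30,stop_force=10);env.pause(.1);print(r);st()
```

```text
pos [-1.69  0.11 42.9 ] F [-1.5 -2.4 -2.3] M [-0.54  0.6   0.03] t 16.28
pos [-1.73 -0.78 42.93] F [-1.5  0.2 -1.9] M [0.03 0.64 0.01] t 16.63
True
pos [-2.7  -1.01 40.24] F [-1.5 -3.  -3.4] M [-0.49  0.67  0.02] t 16.94
```

```bash
cat >> h.py <<'E'
def follow(d_end,u,v,step=4,n=12,base=(-1.5,.1,-2.)):
    for i in range(n):
        p=RS.T@(np.array(env.current_tcp_pos())-SEAT)-[0,0,ZT]
        r=env.move_l(at(max(d_end,p[2]-step),u,v),RT,max_speed=15,stop_force=12);env.pause(.05)
        print(r,round(u,2),round(v,2),end=" ");p=st();F=RS.T@np.array(env.current_contact_force())-base
        u+=np.clip(.4*F[0],-1,1);v+=np.clip(.4*F[1],-1,1)
        if F[2]>8 or p[2]<d_end+.4:break
    return u,v
E
python3 - <<'E'
from h import *
p=st();env.move_l(at(p[2],-2,-1.9),RT,max_speed=20);env.pause(.05);st()
print(follow(20,-2,-1.9,n=6))
E
```

```text
pos [-2.7  -1.01 40.24] F [-1.5 -3.  -3.4] M [-0.49  0.67  0.02] t 16.94
pos [-2.22 -1.83 40.32] F [-2.6 -1.  -2.6] M [-0.11  0.81  0.02] t 17.24
False -2 -1.9 pos [-2.18 -1.95 36.2 ] F [-4.3 -1.7 -4.1] M [-0.34  1.13  0.02] t 17.7
False -3.0 -2.63 pos [-2.85 -2.57 32.16] F [-1.1  0.6 -2.2] M [0.   0.61 0.04] t 18.18
False -2.84 -2.44 pos [-2.9  -2.4  28.13] F [-1.   0.3 -2.2] M [-0.    0.57  0.06] t 18.65
False -2.66 -2.36 pos [-2.71 -2.34 24.07] F [-2.   0.3 -2. ] M [0.01 0.6  0.  ] t 19.12
False -2.84 -2.27 pos [-2.89 -2.24 20.02] F [-1.6 -0.3 -1.2] M [ 0.01  0.64 -0.04] t 19.59
(np.float64(-2.8905560797107066), np.float64(-2.408973467074987))
```

Run:
```python
from h import *
u,v=follow(9,-2.9,-2.3,n=4)
u,v=follow(-3,u,v,step=3,n=5)
st()
```

```text
False -2.9 -2.3 pos [-2.97 -2.26 15.96] F [-1.6 -0.5 -1.7] M [0.04 0.58 0.01] t 20.06
False -2.95 -2.56 pos [-3.01 -2.52 11.91] F [-2.2  0.1 -2.2] M [-0.02  0.62  0.02] t 20.53
False -3.22 -2.55 pos [-3.26 -2.54  8.95] F [-1.7 -0.2 -2.6] M [-0.03  0.65  0.02] t 20.93
False -3.32 -2.66 pos [-3.36 -2.64  5.9 ] F [-1.6 -0.5 -2.1] M [ 0.    0.56 -0.01] t 21.33
True -3.37 -2.9 pos [-3.33 -2.86  3.75] F [ 1.7  0.8 11.6] M [0.07 0.11 0.05] t 21.62
pos [-3.33 -2.86  3.75] F [ 1.7  0.8 11.6] M [0.07 0.11 0.05] t 21.62
```

```bash
cat >> h.py <<'E'
def rot(a): return rspin(np.degrees(PIN)+270+a)
E
python3 - <<'E'
from h import *
u,v=-3.35,-2.7
env.move_l(at(5,u,v),RT,max_speed=20);st()
for a in (6,12,0,-6,-12):
    env.movep(at(5,u,v),rot(a));env.pause(.1);print(a,end=" ");st()
E
```

```text
pos [-3.4  -2.72  4.98] F [-1.   0.3 -2.4] M [-0.01  0.63 -0.02] t 21.88
6 pos [-3.47 -2.67  4.9 ] F [-1.6 -0.  -1.7] M [-0.    0.58 -0.02] t 22.23
12 pos [-3.52 -2.76  4.97] F [-3.3 -1.7 -2.5] M [-0.21  0.87 -0.07] t 22.57
0 pos [-3.26 -2.68  5.  ] F [-1.4 -0.3 -2.5] M [-0.01  0.65  0.06] t 23.0
-6 pos [-3.33 -2.68  5.  ] F [-2.7  0.  -1.9] M [ 0.04  0.61 -0.02] t 23.35
-12 pos [-3.41 -2.88  5.  ] F [-2.2 -3.6 -1.7] M [-0.69  0.71  0.09] t 23.7
```

Run:
```python
from h import *
u,v=-3.35,-2.75
env.movep(at(5,u,v),rot(0))
print(env.move_l(at(-1,u,v),RT,max_speed=12,stop_force=10));st()
effector.set_gripper(85);st()
env.move_l(at(60,u,v),RT,max_speed=150)
env.move_l(at(130,u,v),RT,max_speed=250)
q=list(env.current_q());print(np.round(q));q[0]-=75;env.set_joints(q)
env.pause(.2);print(env.current_time_s())
A={n:np.mean([viewer.get_image(n).astype(float) for _ in range(4)],0) for n in("side","top")}
for n in A:np.save(f"c_{n}.npy",A[n])
def crop(n,x0,y0,w,h,W,g):return cv2.resize(np.clip(A[n][y0:y0+h,x0:x0+w,::-1]*g,0,255).astype(np.uint8),(W,round(W*h/w)),interpolation=cv2.INTER_CUBIC)
cv2.imwrite("pics/e.png",np.hstack([crop("side",310,80,90,100,400,1),crop("top",165,80,90,100,400,2)]))
```

```text
True
pos [-3.33 -2.66  3.77] F [ 1.7 -0.   8.7] M [-0.03  0.05  0.04] t 24.31
pos [-4.19 -2.56  3.38] F [ 0.2 -0.1  0.2] M [ 0.01  0.3  -0.07] t 24.82
[ -3.  11. 129.  78.  21.  20.]
28.55
```

View pics/e.png

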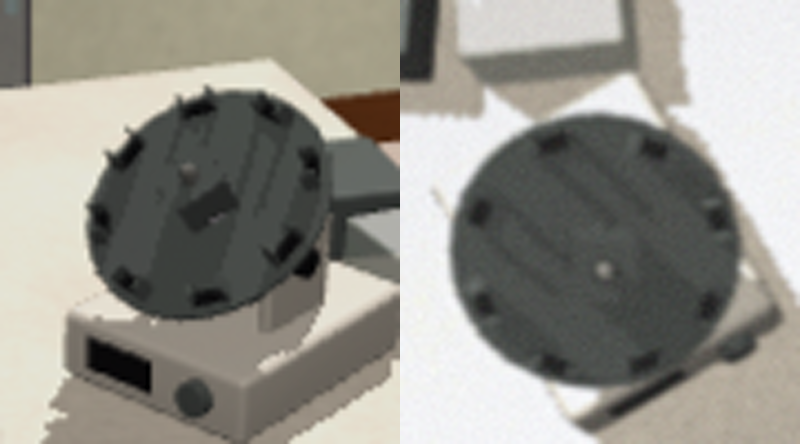

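```bash
cat > ver.py <<'E'
from h import *
from scipy.ndimage import map_coordinates,gaussian_filter
B=dict(side=np.array([-.82,.76]),top=np.array([.96,-.08]))
A={n:np.load(f"c_{n}.npy") for n in B}
t=np.radians(np.arange(0,360,3))
def edges(p):
    out=[]
    yw=p[3];tl=p[4];z=np.array([-np.sin(tl)*np.cos(yw),-np.sin(tl)*np.sin(yw),np.cos(tl)]);y=np.array([-np.sin(yw),np.cos(yw),0]);x=np.cross(y,z)
    O=SEAT+RS@p[:3];c=95*np.cos(t)[:,None]*x+95*np.sin(t)[:,None]*y
    return O,z,c
s=np.arange(-4,4.01,.1)
G={n:gaussian_filter(A[n].mean(2),.6) for n in A}
def lin(p):
    O,z,c=edges(p);res=[]
    for n in A:
        h=cv2.convexHull((np.vstack([proj(n,O+c),proj(n,O+c+6*z)])+B[n]).astype(np.float32))[:,0].astype(float)
        T=np.roll(h,-1,0)-np.roll(h,1,0);N=np.c_[T[:,1],-T[:,0]];N/=np.linalg.norm(N,axis=1)[:,None];N*=np.sign(((h-h.mean(0))*N).sum(1))[:,None]
        P=h[:,None]+s[None,:,None]*N[:,None];d=np.gradient(map_coordinates(G[n],[P[...,1],P[...,0]],order=1),axis=1)*10
        ok=d.max(1)>(12 if n=="side" else 8);E=h[ok]+s[d.argmax(1)][ok][:,None]*N[ok];res.append((n,E))
    return res
p=np.array([-3.3,-2.7,3.8,np.radians(30.5),np.radians(40)])
for it in range(5):
    L=lin(p)
    def f(q):
        O,z,c=edges(q);o=[]
        for n,E in L:
            h=cv2.convexHull((np.vstack([proj(n,O+c),proj(n,O+c+6*z)])+B[n]).astype(np.float32))
            o+=[cv2.pointPolygonTest(h,tuple(map(float,e)),True) for e in E]
        return np.array(o)
    r=least_squares(f,p,loss="soft_l1",f_scale=.3,diff_step=1e-3,x_scale=[1,1,1,.02,.02]);p=r.x
    print(p[:3].round(2),np.degrees(p[3:]).round(2),np.median(abs(f(p))).round(2),[len(E) for _,E in L])
def crop(n,cx,cy,w,h,W):
    c=cv2.getRectSubPix(A[n].astype(np.float32),(w,h),(cx,cy));lo,hi=np.percentile(c,2),np.percentile(c,97)
    return cv2.resize((np.clip((c-lo)/(hi-lo),0,1)*255).astype(np.uint8)[:,:,::-1],(W,round(W*h/w)),interpolation=cv2.INTER_CUBIC)
cv2.imwrite("pics/v.png",np.hstack([crop("side",355,122,32,32,400),crop("top",210,138,32,32,400)]))
O,z,c=edges(p)
for n,c0 in(("side",(355,122)),("top",(210,138))):
    for k,P in(("hubtop",O+40*z),("tip10",O+50*z),("tip4",O+44*z)):print(n,k,((proj(n,P)[0]+B[n]-np.array(c0)+16)*12.5).round())
E
python3 ver.py
```

```text
[-4.57 -1.79  3.  ] [28.79 40.68] 0.37 [120, 122]
[-4.65 -1.71  3.45] [28.19 40.25] 0.29 [118, 122]
[-4.72 -1.87  2.91] [28.69 40.37] 0.33 [117, 122]
[-4.61 -1.77  3.46] [28.24 40.26] 0.31 [118, 122]
[-4.7  -1.89  2.93] [28.77 40.3 ] 0.32 [118, 122]
side hubtop [160. 169.]
side tip10 [145. 149.]
side tip4 [154. 161.]
top hubtop [214. 241.]
top tip10 [219. 255.]
top tip4 [216. 246.]
```

View pics/v.png

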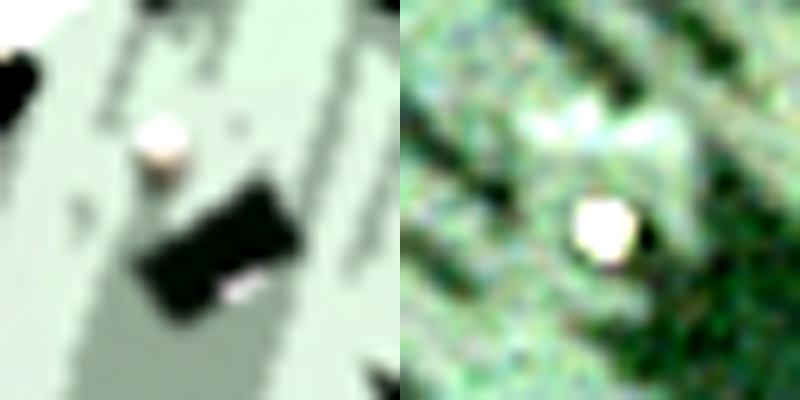

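```bash
python3 -c "
from station import env
print(env.current_contact_force(),env.job_done(),env.current_time_s())"
```

```text
the job is handed in; nothing more can be done
the job is handed in; nothing more can be done
```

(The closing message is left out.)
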